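# Latch the chip carrier into the probe dock

### The arm

A 6-joint arm with a two-finger parallel gripper is mounted at the origin on the work surface. World frame = base frame: x ahead of the robot, y to its left, z up, the work surface at z = 0. Lengths are in m, angles in rad, forces in N, time in s.
With the tool pointing down it reaches from about 0.35 to 0.925 m from the base axis. Payload 6.4 kg.
Tool frame: the origin (TCP) lies on the mounting face of the last link; the fingertips stand 173 mm ahead of it and the grasp point (between the pads) lies 155 mm ahead of it (env.tip_reach is the distance from the TCP to the fingertips, in m); z points along the fingers, y is the line along which they close (so a half turn about z gives the same grasp; the last joint's range is limited). The gripper opens to 85 mm and grips with 20 to 120 N. Pads are 22 mm wide; open, the fingers measure 114 mm over their backs; the gripper's body (76 mm by 85 mm) begins 54 mm behind the grasp point. The pads swing forward as they close: fully open they stand 13 mm farther back than shut.
Start: joints at [0.979, 0.245, 1.558, -0, 1.339, -0.174], TCP at [0.264, 0.594, 0.405] pointing down, gripper open.
Joint ranges: [-3.13, 3.13], [-1.02, 2.26], [0.13, 2.54], [-0.95, 4.09], [0.21, 2.88], [-2.74, 2.74]. Speed limits (rad/s): [2.57, 2.57, 3.14, 3.14, 3.14, 3.14].

### API

Orientations are given as a 3x3 rotation matrix whose columns are the frame's x, y, z axes.
In Python, from rig import status, vision, workorder, env gives the robot as it stands.
- The arm moves only by the tool apply_moves, never from a script. Its argument "targets" is a list of rows, each an object with "rotation": the turn, a rotation vector about the tool's x, y, z in rad, a list of three; "travel": the shift along the tool's x, y, z in m, a list of three; "claw": the finger opening in m, from 0 to 0.0854. A call has 1 to 12 rows; each row is the pose to reach, as a shift and turn from the pose commanded when the call began, along the tool's axes at that moment; what a row does not reach only later rows make up. A row lasts 1/8 s, in which the tool goes at most 62.5 mm and 10.7 degrees, less where a joint would pass 70% of its speed; a pose out of reach is approached as far as the arm can. A call with a gripper value outside its range is refused whole. The fingers move at their own pace and stop on an object; "force" is the grip in N (left out, the last holds). Time passes only in rows, so rows that repeat a pose let the fingers close. It gives the time, the measured TCP pose, the force, the opening and the grip force at its end, in the units of the state.
- status.sense(): the state, without advancing time (a new reading comes with each control period).
- vision.grab_frame(name): name is "scene" or "top"; returns the picture (400x640x3 uint8, red, green, blue); there is no depth.
- vision.camera_params(name): a dict with "fx", "fy", "cx", "cy" (pixels), "dist" ([k1, k2, p1, p2, k3] as OpenCV has them; the pictures are not rectified), "origin" and "rotation" of the camera in the world. Camera axes: x right, y up, looking along -z (the intrinsics and any distortion apply to the point x, -y, -z); pixel columns grow to the right and rows downward; lengths in m; the calibration is good to about 2 mm. A picture is of the moment at which its call begins. camera_params takes no time and is no camera call.
- workorder.sign_off(): hands the job in; it is judged then, once.
The state is a dict: "time_s": time; "q": joint angles; "qd": joint speeds; "tau": joint torques, N m; "eef_pos": TCP position; "eef_rot": TCP orientation; "force": force on the tool from outside, world axes, zero at the start; "ft_torque": the same for the moment, N m; "opening": finger opening in m; "gripper_force": force on a finger pad.
Only numpy, scipy, OpenCV 4.12 (cv2) and the standard library are available. Lean on these libraries where they do the work, as an engineer would, in place of code of your own. Each camera call takes 0.05 s, during which the arm holds its last target. There are 200 camera calls.

### The job

Take the chip carrier (the plate with the square mount, not the one with the round mount) by its handle, slide it into the dock with the chip end first so that its front edge lifts the drop catch, and push it home against the spring until the catch falls behind its back edge, then let go. Handle it gently: keep it level and never press it on the dock with more than 20 N. Touch the dock and its catch with the carrier only, never with the gripper, and leave everything else on the table where it is.

Things in the scene. Friction and masses are not known exactly. Their poses are not given: they have to be found in the camera images.
- chip_carrier: Loose aluminium plate, 120 long (x), 110 wide (y), 12 mm thick, 0.36 to 0.6 kg, flat on the table. Origin: centre of its underside; z up, +x towards its chip end. A square copper chip mount, 24 x 36 mm, 18 mm high from the underside, stands at x = +44 mm; a low wiring board at x = -44 mm. The plate's top is bare where |y| is over 26 mm.
- handle (a point): Middle of the chip carrier's handle bar: 43 mm above the carrier's origin. The bar is black, 60 long (along the carrier's x), 14 wide, 14 mm high; it stands on two 10 mm posts at x = -22 and +22 mm, with 24 mm of free height between plate and bar.
- chip (a point): Top centre of the square chip mount, at (44, 0, 18) mm in the chip carrier's frame: marks the end that goes in first.
- lens_carrier: Bystander, loose: same plate and handle as the chip carrier, but with a round copper lens mount (26 mm diameter) at x = +44 mm. The two carriers may have changed places. Leave it alone.
- dock: Fixed black base, 305 x 150 x 15 mm, with a channel for the carrier. Its +x is the way in. Origin at the underside on the channel's centre line; the base runs from x = -155 (mouth) to +150 mm. The channel floor is 15 mm above the origin. At the far end stands an end block with a rigid stop, a spring ejector and the drop catch; it is clamped 0 to 36 mm along x, not measured.
- mouth (a point): Centre of the dock's mouth, on the channel floor, at (-150, 0, 15) mm in the dock's frame. From here the two 10 mm high guide rails, flared to 140 mm apart, narrow to 112.5 mm at x = -125 mm (1.25 mm of play each side of the carrier) and run straight to x = +60 mm.
- home (a point): A fixed point on the channel floor at (0, 0, 15) mm in the dock's frame. The catch falls when the carrier's origin is 0 to 36 mm (the unmeasured end block setting) beyond it along the dock's x; the rigid stop comes 2.5 mm later, and past it the force climbs steeply. Latched, the carrier rests anywhere in those 2.5 mm.
- rail_end (a point): A fixed point on the channel floor where the straight rails end, at (60, 0, 15) mm in the dock's frame. Within 41 mm of it the end block's brass spring ejector meets the carrier's front edge 5.5 mm before the catch falls. It pushes back with 2 N at first, 4 N where the catch falls, 5 N at the rigid stop, and is damped (2 N more per 10 mm/s). Let go too early, it pushes the carrier back.
- catch (a joint): Angle (rad) of the drop catch: 0 down, grows as it lifts. A steel bail: two arms, 10 mm wide, 45 mm either side of the centre line, 20 mm above the channel floor, hinged on a cross shaft behind the end block. The carrier's front edge lifts it with 2 to 4 N of push; it rides on the plate at about 0.06 and falls to 0 by its weight behind the back edge.
- ramp (a point): A fixed point on the channel floor at (-86, 0, 15) mm in the dock's frame, below the catch's ramps. The noses' upright back faces are at x = -60 to -24 mm (with the end block), tips 3 mm above the floor; a ramp on each rises 20 mm over 30 mm towards the mouth and ends in an upturned tab, 35 mm above the floor. A carrier on the floor meets it with its origin at x = -137 to -101 mm.
- lens_tube: Bystander: short black lens tube, 31 mm diameter, 45 mm high, standing loose. Origin under its centre.
- sample_dish: Bystander: clear round dish with lid, 63 mm diameter, 14 mm high, loose. Origin under its centre.
- hex_driver: Bystander: hex driver lying loose, black 85 mm handle of 20 mm diameter and 100 mm shank along +x. Origin on the table where they meet.
- fork_clamp: Bystander: small steel table clamp, 60 x 28 x 14 mm, lying loose. Origin under its centre.
Things that resemble listed ones, but are neither listed nor needed, are in the scene too. What is shaped like the chip_carrier but turquoise is not meant.

How it is judged:
On the way:
1. the carrier, chip end first in the channel, has lifted the catch with its front edge (value of joint catch above 0.035 rad and x of chip_carrier in the frame of dock between -0.14 and -0.01 m and z of chip_carrier in the frame of dock below 0.022 m and x of chip in the frame of dock above -0.1 m), for 0.2 s.
At the end, for the whole second after the job is handed in: The chip carrier lies flat on the channel floor (within 3 mm and 0.04 rad), chip end inwards, wholly behind the catch noses (origin at x = -4 to 42 mm in the dock's frame, within 4 mm of the centre line), at rest, and the catch is down (joint under 0.015 rad) (value of joint catch below 0.015 rad and x of chip_carrier in the frame of dock between -0.004 and 0.042 m and x of chip in the frame of dock above 0.03 m and y of chip_carrier in the frame of dock between -0.004 and 0.004 m and z of chip_carrier in the frame of dock between 0.012 and 0.018 m and angle between chip_carrier's own z axis and vertical below 0.04 rad and linear speed of chip_carrier below 0.01 m/s); the robot touches nothing.
It fails at once if the carrier is pressed on the dock, its stop or its catch with more than 20 N (contact force between chip_carrier and dock above 20 N).
It fails at once if the gripper or arm touches the dock or its catch (over 1 N) (contact force between any of the fingers, the arm and dock above 1 N).
It fails at once if the chip carrier is tipped by more than 0.35 rad (20 degrees) (angle between chip_carrier's own z axis and vertical above 0.35 rad).
It fails at once if the lens carrier is moved by more than 10 mm (distance of lens_carrier from where it was at the start of the episode above 0.01 m).
It fails at once if a loose bystander (lens tube, dish, hex driver, clamp) is moved by more than 15 mm (distance of any of lens_tube, sample_dish, hex_driver, fork_clamp from where it was at the start of the episode above 0.015 m).
It also fails if it takes over 69 s, if anything falls off the work surface, if the arm or the gripper's body presses on something with over 40 N, if the wrist force passes 120 N, or if a joint passes its speed limit or range.

## Working session

There is one attempt and no reset: what is moved stays moved. The work goes in short steps, Python scripts to look and compute and a tool call to move; the robot and the scene stay as the last step left them, time stands still between calls to the robot, and variables do not carry over. Pictures are saved under pics/ and viewed, at most 10 in all, crops included, and the job is handed in when it is done.

Besides the shell and the picture viewer there is one more tool, called after "Emit:" in YAML: its name, and indented under it one key for each argument. apply_moves: Moves the arm, as the interface text tells. Its arguments: {"type":"object","properties":{"targets":{"type":"array","items":{"type":"object","properties":{"rotation":{"type":"array","items":{"type":"number"}},"travel":{"type":"array","items":{"type":"number"}},"claw":{"type":"number"}}}},"force":{"type":"number"}},"required":["targets"]}

```bash
mkdir -p pics; python3 - <<'E'
from rig import status, vision, env
import cv2,json
for n in("scene","top"):
    f=vision.grab_frame(n); cv2.imwrite(f"pics/{n}0.png",f[:,:,::-1]); 
    p=vision.camera_params(n); print(n,{k:(v.tolist() if hasattr(v,'tolist') else v) for k,v in p.items()})
print(status.sense())
E
```

```text
scene {'fx': 513.977060246499, 'fy': 513.977060246499, 'cx': 324.9468475815454, 'cy': 201.68263735281025, 'dist': [-0.07604628860921718, 0.0, 0.0, 0.0, 0.0], 'origin': [1.0794358629821474, 0.564174352142581, 1.1028421811370601], 'rotation': [[-0.7366748725819997, -0.5351336357062301, 0.41345147725232073], [0.676018937804875, -0.5668748023863389, 0.4707986343954471], [-0.01756496044581465, 0.6263265524910158, 0.7793628948116891]]}
top {'fx': 431.3500383413544, 'fy': 431.3500383413544, 'cx': 320.7406594708122, 'cy': 197.36222844065273, 'dist': [-0.0573580107051013, 0.0, 0.0, 0.0, 0.0], 'origin': [0.3082500645799871, -0.06838426387147811, 1.1807121978555115], 'rotation': [[-0.10093304204101435, 0.9732748817552187, -0.20627293949694991], [-0.9948708263986649, -0.10012872285662587, 0.014362368883269276], [-0.006675313115122905, 0.2066645673633159, 0.9783890825184779]]}
{'time_s': 0.1, 'q': array([ 9.78924325e-01,  2.45765118e-01,  1.55892890e+00, -1.24350649e-05,
        1.33873835e+00, -1.74132696e-01]), 'qd': array([-6.92979714e-05, -8.89095002e-04, -4.05569708e-03,  6.31767677e-04,
        5.28829527e-04, -2.93241870e-04]), 'tau': array([ 2.51085066e-04, -4.30672896e+01, -3.27129185e+01, -4.75722425e-05,
        2.79847169e-03, -3.01733712e-05]), 'eef_pos': array([0.26359611, 0.59391931, 0.40365711]), 'eef_rot': array([[-9.14009437e-01,  4.05691652e-01, -1.01636485e-03],
       [ 4.05692809e-01,  9.14008202e-01, -1.53353062e-03],
       [ 3.06825236e-04, -1.81399337e-03, -9.99998308e-01]]), 'force': array([ 0.33285627, -0.5217218 ,  0.10779083]), 'ft_torque': array([-0.02485513, -0.03342465, -0.02488599]), 'gripper_force': 0.0, 'opening': 0.08525581832918051}
```

View pics/top0.png

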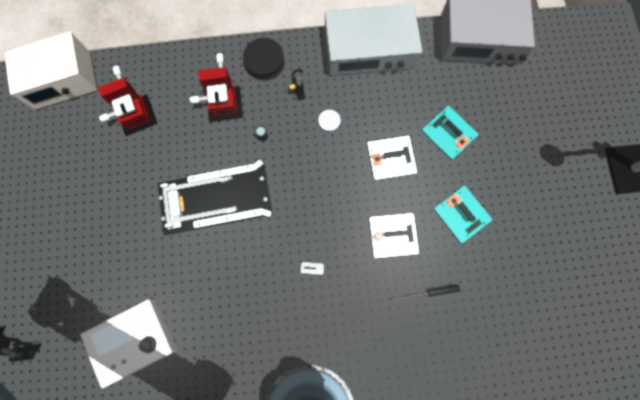

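View pics/scene0.png

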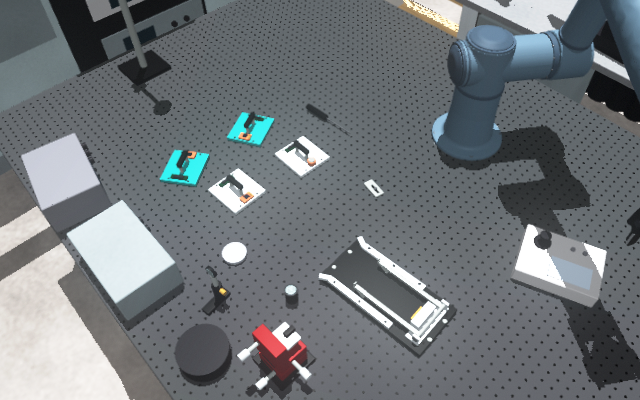

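The top view shows two white carriers, at about (392,157) and (395,235). The turquoise ones at (450,132) and (463,214) are not meant. The dock is at (215,198), with its mouth to the right (x≈268) and its end block at (175,200). The carrier at (392,157) seems to have the square copper mount and the one at (395,235) the round one, so I'll confirm that in an enlarged crop.

```bash
cat > h.py <<'E'
import numpy as np, cv2
from rig import vision
def P(n):
    p=vision.camera_params(n); K=np.array([[p["fx"],0,p["cx"]],[0,p["fy"],p["cy"]],[0,0,1]])
    return K,np.array(p["dist"]),np.array(p["origin"]),np.array(p["rotation"])
def ray(n,px,z):
    K,d,o,R=P(n); u=cv2.undistortPoints(np.float64(px).reshape(-1,1,2),K,d).reshape(-1,2)
    v=np.c_[u[:,0],-u[:,1],-np.ones(len(u))]@R.T
    return o+v*((z-o[2])/v[:,2])[:,None]
def proj(n,X):
    K,d,o,R=P(n); c=(np.atleast_2d(X)-o)@R*[1,-1,-1]
    return cv2.projectPoints(c,np.zeros(3),np.zeros(3),K,d)[0].reshape(-1,2)
E
python3 - <<'E'
from h import *
t=cv2.imread("pics/top0.png"); s=cv2.imread("pics/scene0.png")
a=cv2.resize(t[125:270,355:505],None,fx=2.6,fy=2.6,interpolation=2)
b=cv2.resize(s[125:220,200:340],None,fx=2.8,fy=2.8,interpolation=2)
h=max(a.shape[0],b.shape[0]); im=np.zeros((h,a.shape[1]+b.shape[1],3),np.uint8)
im[:a.shape[0],:a.shape[1]]=a; im[:b.shape[0],a.shape[1]:]=b; cv2.imwrite("pics/crop.png",im)
cv2.imwrite("pics/dock.png",cv2.resize(t[150:245,145:285],None,fx=5.5,fy=5.5,interpolation=2))
for n,im,seeds in(("top",t,[(392,157),(395,235)]),("scene",s,[(237,190),(302,155)])):
    g=im.astype(int); m=((g.min(2)>150)&(g.max(2)-g.min(2)<40)).astype(np.uint8)
    cs=cv2.findContours(m,cv2.RETR_EXTERNAL,cv2.CHAIN_APPROX_NONE)[0]
    for c in cs:
        A=cv2.contourArea(cv2.convexHull(c)); 
        if A<500: continue
        x,y,w,h=cv2.boundingRect(c)
        if any(x<=u<=x+w and y<=v<=y+h for u,v in seeds):
            X=ray(n,c.reshape(-1,2).astype(float),0.012)[:,:2]*1000
            r=cv2.minAreaRect(X.astype(np.float32)); print(n,(x,y,w,h),A,r)
            bx=g[y:y+h,x:x+w]; o=(bx[:,:,2]-bx[:,:,0]>60); 
            if o.any():
                q=np.argwhere(o).mean(0)[::-1]+[x,y]; print("copper",q,ray(n,[q],.018)*1000)
E
```

```text
top (369, 212, 51, 47) 1967.5 ((431.06195068359375, -272.8200988769531), (126.10791778564453, 117.7085189819336), 89.40213012695312)
copper [374.33333333 237.        ] [[ 429.56724521 -218.55224654   18.        ]]
top (367, 135, 51, 45) 1737.0 ((650.4669799804688, -297.1100769042969), (116.7457504272461, 126.01223754882812), 3.396341323852539)
copper [376.29850746 158.82089552] [[ 647.5182888  -251.90207757   18.        ]]
scene (208, 168, 58, 46) 1380.5 ((651.3452758789062, -296.0806579589844), (113.93939208984375, 127.0700454711914), 3.68123722076416)
copper [246.21428571 197.32857143] [[ 650.5579408  -250.63362405   18.        ]]
scene (275, 136, 55, 41) 1200.0 ((431.2536926269531, -271.5250549316406), (127.21231842041016, 114.74078369140625), 89.38225555419922)
copper [311.         161.91304348] [[ 433.52077194 -227.5319019    18.        ]]
```

View pics/crop.png

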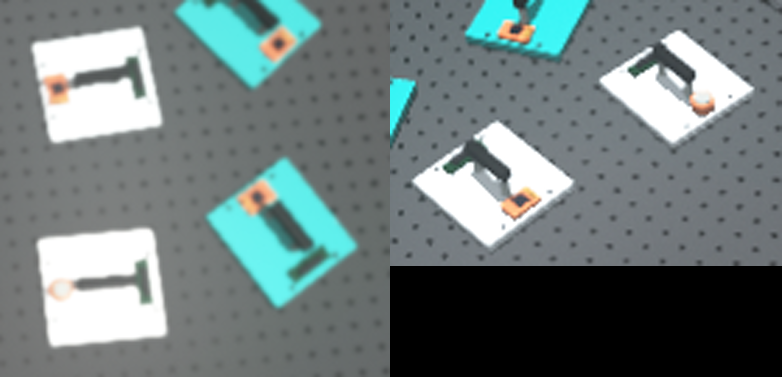

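View pics/dock.png

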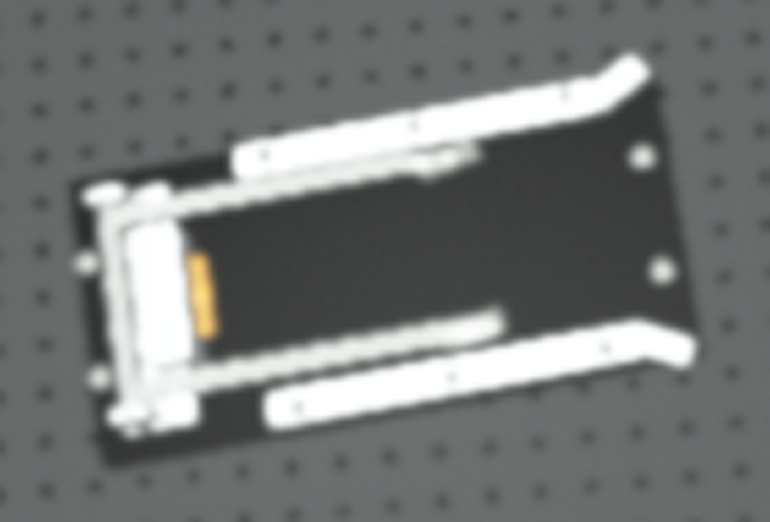

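The crop confirms it. The carrier at top (392,157), scene (237,190), has a square orange mount on its left (+y) end, so it is the chip carrier. The one at (395,235) has the round mount. In the dock crop, the rail screws are the dark dots at about (265,155), (413,124), (565,93) on the upper rail and (298,407), (452,378), (605,348) on the lower. I'll get the dock frame from these.

```bash
cat >> h.py <<'E'
def dark(im,p,r=2):
    g=255.-cv2.cvtColor(im,cv2.COLOR_BGR2GRAY); x,y=np.round(p).astype(int)
    w=g[y-r:y+r+1,x-r:x+r+1]; w=np.clip(w-np.median(w),0,None); yy,xx=np.mgrid[-r:r+1,-r:r+1]
    return np.array([x+(w*xx).sum()/w.sum(),y+(w*yy).sum()/w.sum()])
E
python3 - <<'E'
from h import *
t=cv2.imread("pics/top0.png"); s=cv2.imread("pics/scene0.png")
cr=lambda q:(np.array(q,float)+.5)/5.5-.5+[145,150]
S=cr([(265,155),(413,124),(565,93),(298,407),(452,378),(605,348)])
S2=np.array([dark(t,p,1) for p in S]); print(np.round(S2-S,2).tolist())
X=ray("top",S2,.025)[:,:2]*1000; Y0=proj("scene",np.c_[X/1000,np.full(6,.025)])
Y2=np.array([dark(s,p) for p in Y0]); print(np.round(Y2-Y0,2).tolist())
Z=ray("scene",Y2,.025)[:,:2]*1000
for n,W in(("top",X),("scene",Z)):
    m=(W[:3]+W[3:])/2; d=((W[0]-W[2])+(W[3]-W[5])); d/=np.hypot(*d)
    print(n,np.round(W,1).tolist(),"mid",np.round(m,1).tolist(),"head",np.degrees(np.arctan2(d[1],d[0])), "sep",(W[0]-W[3])@[-d[1],d[0]])
W=X; m=(W[:3]+W[3:])/2; d=((W[0]-W[2])+(W[3]-W[5])); d/=np.hypot(*d); c=m.mean(0); nrm=np.array([-d[1],d[0]])
loc=lambda q,z:np.round((((ray("top",cr(q),z)[:,:2]*1000)-c)@np.c_[d,nrm]),1).tolist()
print("screws",np.round((W-c)@np.c_[d,nrm],1).tolist())
print("rail far ends",loc([(235,160),(267,410)],.025),"rail tips",loc([(648,72),(692,352)],.025))
print("base corners",loc([(656,85),(697,330),(105,466),(72,182)],.015))
print("tabs",loc([(480,152),(505,318)],.05),loc([(480,152),(505,318)],.042),"ejector front",loc([(210,255),(217,335)],.025),"block front",loc([(187,240),(193,355)],.04))
E
```

```text
[[-0.2, -0.2], [0.32, 0.03], [-0.56, -1.47], [0.14, -0.01], [-0.17, -0.03], [0.09, 0.06]]
[[-0.52, 0.3], [0.15, -0.46], [-1.24, 1.26], [0.28, -0.6], [0.46, -0.65], [-0.01, -0.21]]
top [[644.5, 264.1], [652.0, 186.7], [664.8, 110.8], [513.3, 251.9], [520.2, 175.5], [527.2, 98.1]] mid [[578.9, 258.0], [586.1, 181.1], [596.0, 104.4]] head 96.36638054348363 sep -131.78917253323036
scene [[645.9, 263.8], [650.9, 186.1], [669.3, 111.3], [511.5, 251.2], [518.0, 175.0], [526.8, 97.6]] mid [[578.7, 257.5], [584.5, 180.5], [598.1, 104.4]] head 97.19542559581501 sep -134.89825046891534
screws [[76.1, -66.3], [-1.7, -65.2], [-78.6, -69.5], [78.4, 65.4], [1.7, 67.0], [-76.0, 68.6]]
rail far ends [[91.0, -66.4], [94.2, 63.6]] rail tips [[-122.6, -66.9], [-117.6, 79.5]]
base corners [[-124.6, -62.4], [-121.3, 67.1], [181.3, 72.3], [178.1, -76.2]]
tabs [[-35.8, -36.2], [-33.7, 48.7]] [[-34.5, -38.6], [-32.4, 46.8]] ejector front [[110.7, -20.3], [113.2, 20.9]] block front [[116.7, -26.1], [122.1, 32.0]]
```

Emit:
apply_moves:
  targets:
    - {"rotation":[0,0,1.09],"travel":[-0.7,-0.65,0.05],"claw":0.045}
    - {"rotation":[0,0,1.09],"travel":[-0.7,-0.65,0.05],"claw":0.045}
    - {"rotation":[0,0,1.09],"travel":[-0.7,-0.65,0.05],"claw":0.045}
    - {"rotation":[0,0,1.09],"travel":[-0.7,-0.65,0.05],"claw":0.045}
    - {"rotation":[0,0,1.09],"travel":[-0.7,-0.65,0.05],"claw":0.045}
    - {"rotation":[0,0,1.09],"travel":[-0.7,-0.65,0.05],"claw":0.045}
    - {"rotation":[0,0,1.09],"travel":[-0.7,-0.65,0.05],"claw":0.045}
    - {"rotation":[0,0,1.09],"travel":[-0.7,-0.65,0.05],"claw":0.045}
    - {"rotation":[0,0,1.09],"travel":[-0.7,-0.65,0.05],"claw":0.045}
    - {"rotation":[0,0,1.09],"travel":[-0.7,-0.65,0.05],"claw":0.045}
    - {"rotation":[0,0,1.09],"travel":[-0.7,-0.65,0.05],"claw":0.045}
    - {"rotation":[0,0,1.09],"travel":[-0.7,-0.65,0.05],"claw":0.045}

```text
time_s: 1.6
eef_pos: [0.5589, -0.0964, 0.3651]
eef_rot: [[-0.063, 0.998, -0.0], [0.998, 0.063, 0.0], [0.0, -0.0, -1.0]]
force: [0.7, 0.3, -0.1]
opening: 0.0455
gripper_force: 0.0
```

Emit:
apply_moves:
  targets:
    - {"rotation":[0,0,0],"travel":[-0.2055,0.079,0.08],"claw":0.045}
    - {"rotation":[0,0,0],"travel":[-0.2055,0.079,0.08],"claw":0.045}
    - {"rotation":[0,0,0],"travel":[-0.2055,0.079,0.08],"claw":0.045}
    - {"rotation":[0,0,0],"travel":[-0.2055,0.079,0.08],"claw":0.045}
    - {"rotation":[0,0,0],"travel":[-0.2055,0.079,0.08],"claw":0.045}
    - {"rotation":[0,0,0],"travel":[-0.2055,0.079,0.08],"claw":0.045}

```text
time_s: 2.35
eef_pos: [0.6502, -0.2942, 0.285]
eef_rot: [[-0.063, 0.998, -0.001], [0.998, 0.063, 0.001], [0.001, -0.001, -1.0]]
force: [-0.0, 1.0, 0.4]
opening: 0.0451
gripper_force: 0.0
```

```bash
python3 - <<'E'
from h import *
f=vision.grab_frame("scene")[:,:,::-1]; cv2.imwrite("pics/s1.png",cv2.resize(f[80:260,140:380],None,fx=3,fy=3,interpolation=2))
E
```

```text
(no output)
```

View pics/s1.png

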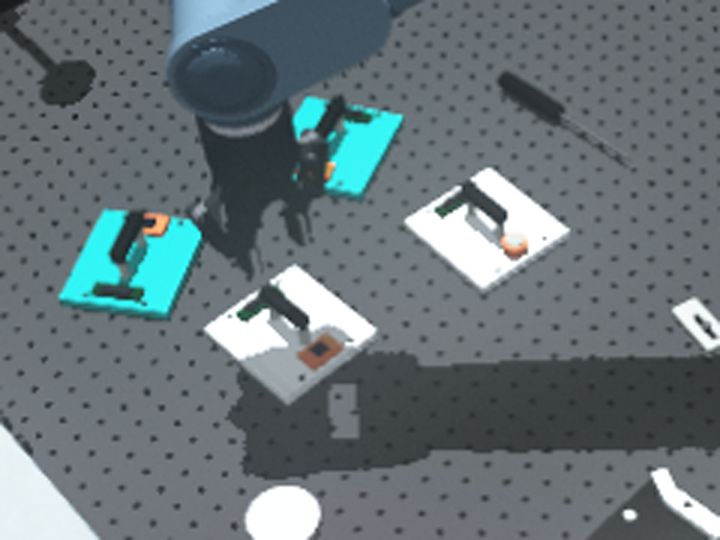

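The fingers at (300,240) and (250,265) straddle the chip carrier's handle at (275,305). I'm going down to grip it.

Emit:
apply_moves:
  targets:
    - {"rotation":[0,0,0],"travel":[-0.002,0.001,0.03],"claw":0.045}
    - {"rotation":[0,0,0],"travel":[-0.002,0.001,0.06],"claw":0.045}
    - {"rotation":[0,0,0],"travel":[-0.002,0.001,0.086],"claw":0.045}
    - {"rotation":[0,0,0],"travel":[-0.002,0.001,0.086],"claw":0.045}
    - {"rotation":[0,0,0],"travel":[-0.002,0.001,0.086],"claw":0.03}
    - {"rotation":[0,0,0],"travel":[-0.002,0.001,0.086],"claw":0.01}
    - {"rotation":[0,0,0],"travel":[-0.002,0.001,0.086],"claw":0.01}
    - {"rotation":[0,0,0],"travel":[-0.002,0.001,0.086],"claw":0.01}
    - {"rotation":[0,0,0],"travel":[-0.002,0.001,0.086],"claw":0.01}
    - {"rotation":[0,0,0],"travel":[-0.002,0.001,0.086],"claw":0.01}
  force: 80

```text
time_s: 3.65
eef_pos: [0.6521, -0.2969, 0.2017]
eef_rot: [[-0.063, 0.998, 0.002], [0.998, 0.063, -0.002], [-0.002, 0.002, -1.0]]
force: [-2.1, 1.8, 6.3]
opening: 0.012
gripper_force: 79.6
```

Emit:
apply_moves:
  targets:
    - {"rotation":[0,0,0],"travel":[0,0,-0.03],"claw":0.01}
    - {"rotation":[0,0,0],"travel":[0,0,-0.07],"claw":0.01}
    - {"rotation":[0,0,-0.028],"travel":[0.03,-0.004,-0.07],"claw":0.01}
    - {"rotation":[0,0,-0.028],"travel":[0.08,-0.01,-0.07],"claw":0.01}
    - {"rotation":[0,0,-0.028],"travel":[0.13,-0.02,-0.07],"claw":0.01}
    - {"rotation":[0,0,-0.028],"travel":[0.18,-0.025,-0.07],"claw":0.01}
    - {"rotation":[0,0,-0.028],"travel":[0.23,-0.03,-0.07],"claw":0.01}
    - {"rotation":[0,0,-0.028],"travel":[0.265,-0.03,-0.06],"claw":0.01}
    - {"rotation":[0,0,-0.028],"travel":[0.278,-0.03,-0.04],"claw":0.01}
    - {"rotation":[0,0,-0.028],"travel":[0.278,-0.03,-0.03],"claw":0.01}
    - {"rotation":[0,0,-0.028],"travel":[0.278,-0.03,-0.03],"claw":0.01}
    - {"rotation":[0,0,-0.028],"travel":[0.278,-0.03,-0.03],"claw":0.01}

```text
time_s: 5.15
eef_pos: [0.6045, -0.0221, 0.2299]
eef_rot: [[-0.089, 0.996, 0.001], [0.996, 0.089, -0.0], [-0.0, 0.001, -1.0]]
force: [0.3, -0.1, -4.9]
opening: 0.0125
gripper_force: 78.8
```

```bash
python3 - <<'E'
from h import *
from rig import status
s=status.sense(); print(s["eef_pos"],s["force"],s["ft_torque"],s["opening"])
for n in("top","scene"):
    f=vision.grab_frame(n)[:,:,::-1]; cv2.imwrite(f"pics/{n}2.png",f)
t=cv2.imread("pics/top2.png");s=cv2.imread("pics/scene2.png")
cv2.imwrite("pics/v2.png",np.vstack([cv2.resize(t[130:260,140:390],(750,390),interpolation=2)[:300],cv2.resize(s[170:370,220:470],(375,300),interpolation=2).repeat(2,1)[:, :750]])[:600])
E
```

```text
[ 0.60451772 -0.02210914  0.22989936] [ 0.3297202  -0.14211549 -4.85873605] [-0.00885748  0.00104001 -0.01461001] 0.012528655266990214
```

View pics/v2.png

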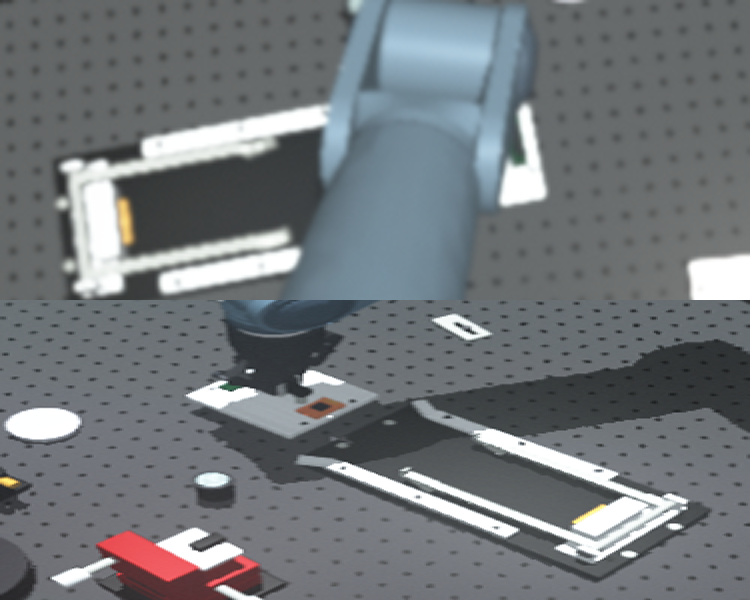

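The carrier is held level just in front of the mouth (scene view, about (285,405)) and is lined up with the rails. I'll lower it to just above the floor and move it into the flare.

Emit:
apply_moves:
  targets:
    - {"rotation":[0,0,0],"travel":[0,0,0.006],"claw":0.01}
    - {"rotation":[0,0,0],"travel":[0,0,0.011],"claw":0.01}
    - {"rotation":[0,0,0],"travel":[0.008,0,0.011],"claw":0.01}
    - {"rotation":[0,0,0],"travel":[0.016,0,0.011],"claw":0.01}
    - {"rotation":[0,0,0],"travel":[0.024,0,0.011],"claw":0.01}
    - {"rotation":[0,0,0],"travel":[0.032,0,0.011],"claw":0.01}
    - {"rotation":[0,0,0],"travel":[0.038,0,0.011],"claw":0.01}
    - {"rotation":[0,0,0],"travel":[0.042,0,0.011],"claw":0.01}
    - {"rotation":[0,0,0],"travel":[0.046,0,0.011],"claw":0.01}
    - {"rotation":[0,0,0],"travel":[0.048,0,0.011],"claw":0.01}
    - {"rotation":[0,0,0],"travel":[0.048,0,0.011],"claw":0.01}

```text
time_s: 6.62
eef_pos: [0.5997, 0.0269, 0.2185]
eef_rot: [[-0.091, 0.996, -0.0], [0.996, 0.091, -0.0], [-0.0, -0.0, -1.0]]
force: [-0.3, -0.2, -6.1]
opening: 0.0125
gripper_force: 78.8
```

```bash
cat > st.py <<'E'
from rig import status
import numpy as np
np.set_printoptions(precision=4,suppress=True)
s=status.sense(); p=s["eef_pos"]*1000; d=np.array([-.0906,.9959]); r=p[:2]-[582.6,212.5]
print("dock x,y",r@d,r@[-d[1],d[0]],"z",p[2],"F along,lat,z",s["force"][:2]@d,s["force"][:2]@[-d[1],d[0]],s["force"][2],"T",s["ft_torque"],"t",s["time_s"],"head",np.degrees(np.arctan2(s["eef_rot"][1,0],s["eef_rot"][0,0])))
E
python3 st.py
```

```text
dock x,y -186.3389483147414 -0.19897478417135162 z 218.4728378459029 F along,lat,z -0.2088448601021472 0.3065291156491529 -6.0948262070497545 T [-0.0421  0.0173 -0.0164] t 6.625 head 95.21967979999333
```

Emit:
apply_moves:
  targets:
    - {"rotation":[0,0,0],"travel":[0.004,0,0],"claw":0.01}
    - {"rotation":[0,0,0],"travel":[0.007,0,0],"claw":0.01}
    - {"rotation":[0,0,0],"travel":[0.01,0,0],"claw":0.01}
    - {"rotation":[0,0,0],"travel":[0.013,0,0],"claw":0.01}
    - {"rotation":[0,0,0],"travel":[0.016,0,0],"claw":0.01}
    - {"rotation":[0,0,0],"travel":[0.018,0,0],"claw":0.01}

```text
time_s: 7.38
eef_pos: [0.598, 0.0451, 0.2185]
eef_rot: [[-0.091, 0.996, -0.0], [0.996, 0.091, 0.0], [0.0, -0.0, -1.0]]
force: [0.2, -0.2, -5.0]
opening: 0.0123
gripper_force: 78.8
```

```bash
python3 st.py
```

```text
dock x,y -168.15409954735873 -0.19471409771610304 z 218.4713430408523 F along,lat,z -0.19884727835788335 -0.18666809540192592 -4.981644271462911 T [ 0.0405 -0.0168  0.0019] t 7.375 head 95.21900975485248
```

Emit:
apply_moves:
  targets:
    - {"rotation":[0,0,0],"travel":[0.003,0,0.0005],"claw":0.01}
    - {"rotation":[0,0,0],"travel":[0.006,0,0.001],"claw":0.01}
    - {"rotation":[0,0,0],"travel":[0.009,0,0.001],"claw":0.01}
    - {"rotation":[0,0,0],"travel":[0.012,0,0.001],"claw":0.01}
    - {"rotation":[0,0,0],"travel":[0.015,0,0.001],"claw":0.01}
    - {"rotation":[0,0,0],"travel":[0.018,0,0.001],"claw":0.01}
    - {"rotation":[0,0,0],"travel":[0.021,0,0.001],"claw":0.01}
    - {"rotation":[0,0,0],"travel":[0.024,0,0.001],"claw":0.01}

```text
time_s: 8.38
eef_pos: [0.5959, 0.0689, 0.2175]
eef_rot: [[-0.091, 0.996, 0.0], [0.996, 0.091, -0.0], [-0.0, 0.0, -1.0]]
force: [0.2, -0.4, -5.1]
opening: 0.0121
gripper_force: 78.8
```

```bash
python3 st.py
```

```text
dock x,y -144.18301737201648 -0.19546019436805828 z 217.51154718064853 F along,lat,z -0.4285761605855407 -0.12629320328248195 -5.075448322403974 T [-0.0186 -0.0094  0.0439] t 8.375 head 95.21546438884188
```

Emit:
apply_moves:
  targets:
    - {"rotation":[0,0,0],"travel":[0.0025,0,0],"claw":0.01}
    - {"rotation":[0,0,0],"travel":[0.005,0,0],"claw":0.01}
    - {"rotation":[0,0,0],"travel":[0.0075,0,0],"claw":0.01}
    - {"rotation":[0,0,0],"travel":[0.01,0,0],"claw":0.01}
    - {"rotation":[0,0,0],"travel":[0.0125,0,0],"claw":0.01}
    - {"rotation":[0,0,0],"travel":[0.015,0,0],"claw":0.01}
    - {"rotation":[0,0,0],"travel":[0.0175,0,0],"claw":0.01}
    - {"rotation":[0,0,0],"travel":[0.02,0,0],"claw":0.01}
    - {"rotation":[0,0,0],"travel":[0.0225,0,0],"claw":0.01}
    - {"rotation":[0,0,0],"travel":[0.025,0,0],"claw":0.01}

```text
time_s: 9.62
eef_pos: [0.5936, 0.0938, 0.2175]
eef_rot: [[-0.091, 0.996, 0.0], [0.996, 0.091, -0.0], [-0.0, 0.0, -1.0]]
force: [0.9, 0.5, -5.0]
opening: 0.0122
gripper_force: 78.8
```

```bash
python3 st.py
```

```text
dock x,y -119.19508180569382 -0.1908866727521943 z 217.49826929456918 F along,lat,z 0.42554707867244573 -0.9728308525956253 -5.042517341179772 T [-0.0041 -0.0458 -0.0227] t 9.625 head 95.21395683933929
```

Emit:
apply_moves:
  targets:
    - {"rotation":[0,0,0],"travel":[0.0025,0,0],"claw":0.01}
    - {"rotation":[0,0,0],"travel":[0.005,0,0],"claw":0.01}
    - {"rotation":[0,0,0],"travel":[0.0075,0,0],"claw":0.01}
    - {"rotation":[0,0,0],"travel":[0.01,0,0],"claw":0.01}
    - {"rotation":[0,0,0],"travel":[0.0125,0,0],"claw":0.01}
    - {"rotation":[0,0,0],"travel":[0.015,0,0],"claw":0.01}
    - {"rotation":[0,0,0],"travel":[0.0175,0,0],"claw":0.01}
    - {"rotation":[0,0,0],"travel":[0.02,0,0],"claw":0.01}

```text
time_s: 10.62
eef_pos: [0.5917, 0.1134, 0.2173]
eef_rot: [[-0.091, 0.996, -0.0], [0.996, 0.091, -0.001], [-0.001, -0.0, -1.0]]
force: [0.1, -5.1, -8.5]
opening: 0.0125
gripper_force: 78.7
```

```bash
python3 st.py
```

```text
dock x,y -99.47886848015138 -0.10912535001284951 z 217.31214700415003 F along,lat,z -5.041586088037407 0.32337169309405206 -8.469377252276187 T [-1.0015 -0.108   0.0132] t 10.625 head 95.21375301378337
```

The carrier has met the catch, with about 5 N of push. I'll continue up the ramp.

Emit:
apply_moves:
  targets:
    - {"rotation":[0,0,0],"travel":[0.002,0,0],"claw":0.01}
    - {"rotation":[0,0,0],"travel":[0.004,0,0],"claw":0.01}
    - {"rotation":[0,0,0],"travel":[0.006,0,0],"claw":0.01}
    - {"rotation":[0,0,0],"travel":[0.008,0,0],"claw":0.01}
    - {"rotation":[0,0,0],"travel":[0.01,0,0],"claw":0.01}
    - {"rotation":[0,0,0],"travel":[0.012,0,0],"claw":0.01}
    - {"rotation":[0,0,0],"travel":[0.014,0,0],"claw":0.01}
    - {"rotation":[0,0,0],"travel":[0.016,0,0],"claw":0.01}

```text
time_s: 11.62
eef_pos: [0.5903, 0.1296, 0.2175]
eef_rot: [[-0.091, 0.996, -0.0], [0.996, 0.091, 0.0], [0.0, -0.0, -1.0]]
force: [0.4, -1.9, -6.8]
opening: 0.0122
gripper_force: 78.6
```

```bash
python3 st.py; python3 - <<'E'
from h import *
s=vision.grab_frame("scene")[:,:,::-1]
cv2.imwrite("pics/v3.png",cv2.resize(s[190:380,290:480],None,fx=3.1,fy=3.1,interpolation=2))
E
```

```text
dock x,y -83.23359727368455 -0.17353235560206315 z 217.49347747690146 F along,lat,z -1.938482718218355 -0.2503229777882637 -6.815538601155516 T [-0.3168 -0.0782  0.0271] t 11.625 head 95.21175638078427
```

View pics/v3.png

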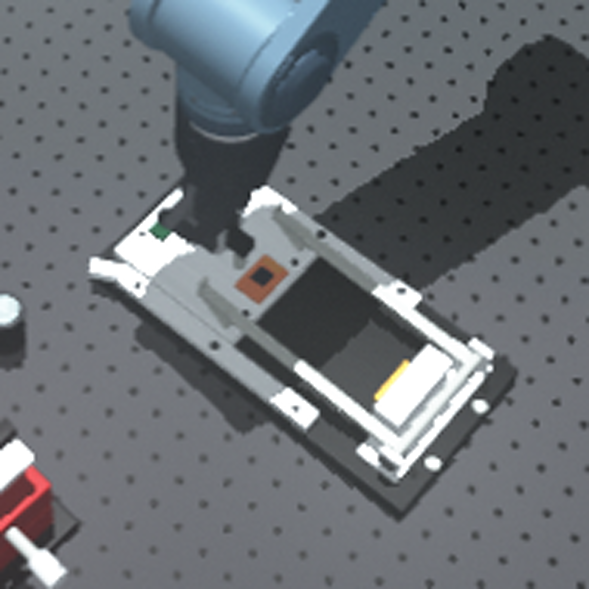

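The catch is lifted and riding on the plate, with its noses at about (215,300) and (290,225). I'll move on to just short of the ejector.

Emit:
apply_moves:
  targets:
    - {"rotation":[0,0,0],"travel":[0.004,0,0],"claw":0.01}
    - {"rotation":[0,0,0],"travel":[0.008,0,0],"claw":0.01}
    - {"rotation":[0,0,0],"travel":[0.012,0,0],"claw":0.01}
    - {"rotation":[0,0,0],"travel":[0.016,0,0],"claw":0.01}
    - {"rotation":[0,0,0],"travel":[0.02,0,0],"claw":0.01}
    - {"rotation":[0,0,0],"travel":[0.024,0,0],"claw":0.01}
    - {"rotation":[0,0,0],"travel":[0.028,0,0],"claw":0.01}
    - {"rotation":[0,0,0],"travel":[0.032,0,0],"claw":0.01}
    - {"rotation":[0,0,0],"travel":[0.036,0,0],"claw":0.01}
    - {"rotation":[0,0,0],"travel":[0.04,0,0],"claw":0.01}

```text
time_s: 12.92
eef_pos: [0.5867, 0.1696, 0.2175]
eef_rot: [[-0.091, 0.996, -0.0], [0.996, 0.091, 0.0], [0.0, -0.0, -1.0]]
force: [0.3, -0.2, -7.3]
opening: 0.0127
gripper_force: 78.7
```

```bash
python3 st.py
```

```text
dock x,y -43.09146402491816 -0.15638961881417224 z 217.46975237239025 F along,lat,z -0.21245356031440396 -0.26129062363346833 -7.28734679260084 T [-0.1619 -0.0238 -0.0456] t 12.925 head 95.21250846011964
```

Emit:
apply_moves:
  targets:
    - {"rotation":[0,0,0],"travel":[0.004,0,0],"claw":0.01}
    - {"rotation":[0,0,0],"travel":[0.008,0,0],"claw":0.01}
    - {"rotation":[0,0,0],"travel":[0.012,0,0],"claw":0.01}
    - {"rotation":[0,0,0],"travel":[0.016,0,0],"claw":0.01}
    - {"rotation":[0,0,0],"travel":[0.02,0,0],"claw":0.01}
    - {"rotation":[0,0,0],"travel":[0.024,0,0],"claw":0.01}
    - {"rotation":[0,0,0],"travel":[0.028,0,0],"claw":0.01}
    - {"rotation":[0,0,0],"travel":[0.032,0,0],"claw":0.01}
    - {"rotation":[0,0,0],"travel":[0.036,0,0],"claw":0.01}
    - {"rotation":[0,0,0],"travel":[0.04,0,0],"claw":0.01}
    - {"rotation":[0,0,0],"travel":[0.045,0,0],"claw":0.01}

```text
time_s: 14.3
eef_pos: [0.5826, 0.2144, 0.2175]
eef_rot: [[-0.091, 0.996, -0.0], [0.996, 0.091, 0.0], [0.0, -0.0, -1.0]]
force: [0.1, -0.8, -7.4]
opening: 0.0121
gripper_force: 78.7
```

```bash
python3 st.py
```

```text
dock x,y 1.8729235336531016 -0.16081238908844128 z 217.47104010678575 F along,lat,z -0.853294654518802 -0.03805449307489489 -7.411068853411939 T [-0.1099 -0.0282 -0.0229] t 14.3 head 95.20452127838739
```

Emit:
apply_moves:
  targets:
    - {"rotation":[0,0,0],"travel":[0.002,0,0],"claw":0.01}
    - {"rotation":[0,0,0],"travel":[0.004,0,0],"claw":0.01}
    - {"rotation":[0,0,0],"travel":[0.006,0,0],"claw":0.01}
    - {"rotation":[0,0,0],"travel":[0.008,0,0],"claw":0.01}
    - {"rotation":[0,0,0],"travel":[0.01,0,0],"claw":0.01}

```text
time_s: 14.92
eef_pos: [0.5817, 0.2242, 0.2175]
eef_rot: [[-0.091, 0.996, -0.0], [0.996, 0.091, 0.0], [0.0, -0.0, -1.0]]
force: [-0.1, -0.8, -7.0]
opening: 0.0122
gripper_force: 78.7
```

```bash
python3 st.py
```

```text
dock x,y 11.721504169459337 -0.1459734946410144 z 217.47509449283754 F along,lat,z -0.7708170679142627 0.1489969765002136 -7.0385646525068575 T [-0.1077 -0.0255 -0.0153] t 14.925 head 95.20845722837791
```

Emit:
apply_moves:
  targets:
    - {"rotation":[0,0,0],"travel":[0.0015,0,0],"claw":0.01}
    - {"rotation":[0,0,0],"travel":[0.003,0,0],"claw":0.01}
    - {"rotation":[0,0,0],"travel":[0.0045,0,0],"claw":0.01}
    - {"rotation":[0,0,0],"travel":[0.006,0,0],"claw":0.01}

```text
time_s: 15.42
eef_pos: [0.5811, 0.2302, 0.2175]
eef_rot: [[-0.091, 0.996, -0.0], [0.996, 0.091, 0.0], [0.0, -0.0, -1.0]]
force: [0.4, -0.4, -7.5]
opening: 0.0122
gripper_force: 78.7
```

```bash
python3 st.py
```

```text
dock x,y 17.714954704560817 -0.14820543244991358 z 217.47619542906486 F along,lat,z -0.47727767969849016 -0.3436685639414735 -7.510272894035343 T [-0.0942 -0.0594 -0.0786] t 15.425 head 95.20908027217429
```

Emit:
apply_moves:
  targets:
    - {"rotation":[0,0,0],"travel":[0.001,0,0],"claw":0.01}
    - {"rotation":[0,0,0],"travel":[0.002,0,0],"claw":0.01}
    - {"rotation":[0,0,0],"travel":[0.003,0,0],"claw":0.01}
    - {"rotation":[0,0,0],"travel":[0.004,0,0],"claw":0.01}

```text
time_s: 15.92
eef_pos: [0.5808, 0.2341, 0.2175]
eef_rot: [[-0.091, 0.996, 0.0], [0.996, 0.091, 0.0], [0.0, 0.0, -1.0]]
force: [0.7, -1.3, -7.0]
opening: 0.0125
gripper_force: 78.7
```

```bash
python3 st.py
```

```text
dock x,y 21.68197330549499 -0.1513920099757884 z 217.50283329336423 F along,lat,z -1.4040469322915783 -0.5552193275593684 -6.954153137697568 T [-0.1093 -0.0645 -0.0273] t 15.925 head 95.21147772921685
```

Emit:
apply_moves:
  targets:
    - {"rotation":[0,0,0],"travel":[0.001,0,0],"claw":0.01}
    - {"rotation":[0,0,0],"travel":[0.002,0,0],"claw":0.01}
    - {"rotation":[0,0,0],"travel":[0.003,0,0],"claw":0.01}

```text
time_s: 16.3
eef_pos: [0.5806, 0.2367, 0.2176]
eef_rot: [[-0.091, 0.996, -0.0], [0.996, 0.091, -0.001], [-0.001, -0.0, -1.0]]
force: [1.0, -5.1, -5.4]
opening: 0.0121
gripper_force: 78.8
```

```bash
python3 st.py
```

```text
dock x,y 24.29081295116478 -0.2235905428081526 z 217.6107923362875 F along,lat,z -5.209638318270469 -0.5762896932770805 -5.416998000365199 T [-0.768   0.0372  0.0562] t 16.3 head 95.23127621401152
```

Emit:
apply_moves:
  targets:
    - {"rotation":[0,0,0],"travel":[0.0007,0,0],"claw":0.01}
    - {"rotation":[0,0,0],"travel":[0.0014,0,0],"claw":0.01}
    - {"rotation":[0,0,0],"travel":[0.002,0,0],"claw":0.01}
    - {"rotation":[0,0,0],"travel":[0.002,0,0],"claw":0.01}

```text
time_s: 16.8
eef_pos: [0.5804, 0.2389, 0.2175]
eef_rot: [[-0.091, 0.996, -0.0], [0.996, 0.091, -0.0], [-0.0, -0.0, -1.0]]
force: [-0.3, -4.6, -5.2]
opening: 0.0123
gripper_force: 78.8
```

```bash
python3 st.py
```

```text
dock x,y 26.461216750693122 -0.1748158126005226 z 217.52219474670744 F along,lat,z -4.547959471483622 0.7054830127927012 -5.200093089333617 T [-0.7319  0.0089  0.0613] t 16.8 head 95.21574203926825
```

Emit:
apply_moves:
  targets:
    - {"rotation":[0,0,0],"travel":[0.0005,0,0],"claw":0.01}
    - {"rotation":[0,0,0],"travel":[0.001,0,0],"claw":0.01}
    - {"rotation":[0,0,0],"travel":[0.001,0,0],"claw":0.01}

```text
time_s: 17.18
eef_pos: [0.5803, 0.2399, 0.2176]
eef_rot: [[-0.091, 0.996, 0.0], [0.996, 0.091, -0.0], [-0.0, 0.0, -1.0]]
force: [0.4, -5.0, -5.1]
opening: 0.0122
gripper_force: 78.9
```

```bash
python3 st.py; python3 - <<'E'
from h import *
s=vision.grab_frame("scene")[:,:,::-1]
cv2.imwrite("pics/v4.png",cv2.resize(s[210:360,310:470],None,fx=4,fy=4,interpolation=2))
E
```

```text
dock x,y 27.49559035318438 -0.19713959092934363 z 217.56661037192055 F along,lat,z -5.047040209276175 0.05559032856344426 -5.121970131224752 T [-0.7271  0.0537 -0.0167] t 17.175 head 95.21638478050653
```

View pics/v4.png

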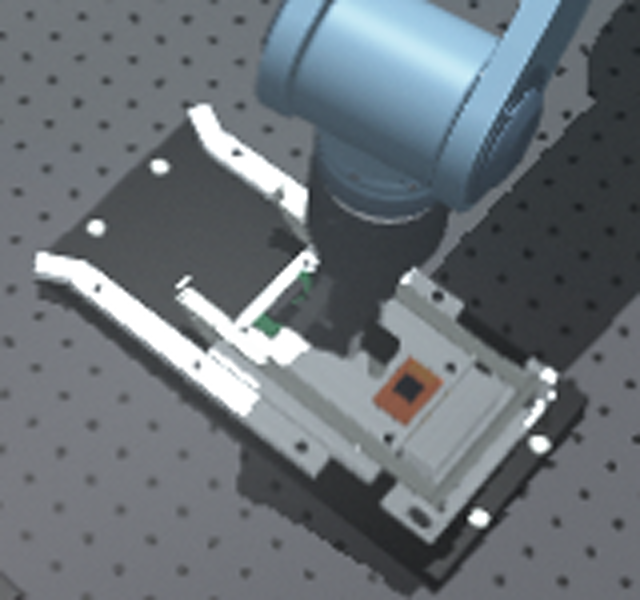

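The plate is nearly home, with its back edge running from (240,320) to (310,255). The left nose's tab is at about (185,288). I'll compare its pixels with the first frame, when the catch was down.

```bash
cat > tab.py <<'E'
from h import *
import sys
s=vision.grab_frame("scene")[:,:,::-1]; a=cv2.imread("pics/scene0.png"); cv2.imwrite("pics/cur.png",s)
for n,f in(("ref",a),("now",s)):
    g=cv2.cvtColor(f,cv2.COLOR_BGR2GRAY)[270:300,345:375]
    m=g>140; n_,l,st,_=cv2.connectedComponentsWithStats(m.astype(np.uint8))
    print(n); print("\n".join("".join("%4d"%v for v in r[::1]) for r in g[6:26,4:20]))
E
python3 tab.py
```

```text
ref
  87  87  87  86  87  88  88  88  86  89  89  88  88  88  89  89
  86  88  88  87  89  89  89  89  90  89  90  87  89  90  89  90
  88  89  89  87  89  88  89  87  89  90  89  89  89  90  90  90
  87  87  87  88  89  89  90  90  88  91  89  89  89  91  91  91
  87  88  88  88  88  89  89  89  88  90  90  89  89  91  91  91
  87  89  89  88  89  90 138 138 103  89  90  92  91  91  92  91
  90  89  88  91  91 144 230 190  94  90  90  91  90  90  90  90
  88  89  89  89 159 237 204 108  93  90  91  92  92  92  91  92
  89  90  90  89 111 122 119 198 186 116  92  92  92  90  92  92
  89  90  91  89 118 124 127 255 255 241 148  93  92  92  93  93
  91  91  89  91 120 132 254 255 255 255 253 179  97  94  94  92
  92  90  91  91 110 162 244 255 255 255 255 254 209 122  96  93
  97  91  92  91  93 116 124 207 251 254 254 254 252 236 151  94
 235 111  94  92  92  93 107 119 206 251 254 255 255 255 245 153
 255 254 160  96  93  92  78 105 124 164 239 252 254 253 252 250
 255 255 254 182 103  77  68  80 112 140 134 236 252 254 253 255
 255 255 255 255 233  97  68  68  82 113 146 137 208 251
[... 807 characters left out ...]
89  98 116 136 254 253 255 254 254 247 148  92  91
  91  89  89  88  89  94 113 127 229 254 248 253 253 245 180  92
  89  90  89  90  89  89 101 116 125 226 221 249 249 254 251 201
  96  90  90  89  90  91  91 100 115 122 183 254 255 255 255 254
 236 110  92  89  90  91  90  90 114 150 140 140 254 255 255 255
 255 254 160  95  89  90  90  91  94 116 124 122 134 253 255 255
 255 255 254 183 102  92  74  81  90 103 119 125 122 164 246 255
 255 255 255 255 237 113  74  65  64  81 102 122 126 144 139 252
 255 255 255 255 255 251 111  68  64  64  81 114 129 127 122 126
 255 255 255 255 255 255 254 165  84  64  65  69 112 125 121 124
 255 255 255 255 255 255 255 255 225  88  64  63  79 109 120 161
```

Emit:
apply_moves:
  targets:
    - {"rotation":[0,0,0],"travel":[0.0005,0,0],"claw":0.01}
    - {"rotation":[0,0,0],"travel":[0.0008,0,0],"claw":0.01}
    - {"rotation":[0,0,0],"travel":[0.0008,0,0],"claw":0.01}

```text
time_s: 17.65
eef_pos: [0.5802, 0.241, 0.2177]
eef_rot: [[-0.091, 0.996, 0.0], [0.996, 0.091, 0.0], [0.0, 0.0, -1.0]]
force: [-0.5, -3.1, -4.1]
opening: 0.0122
gripper_force: 79.1
```

```bash
python3 st.py; python3 tab.py | sed -n '/now/,$p'
```

```text
dock x,y 28.60359079656468 -0.1848217349459338 z 217.69436385067942 F along,lat,z -2.9942810559139184 0.7565392472470533 -4.094783673962474 T [-0.547   0.1368  0.0253] t 17.65 head 95.21840970689733
now
  87  88  88  88  87  88  88  87  87  87  87  87  87  88  86  87
  87  86  87  86  87  88  89  87  88  87  87  88  87  87  87  89
  87  87  89  89  88  86  88  89  87  87  89  88  89  89  88  87
  89  86  88  88  88  89  88  88  88  88  88  87  88  89  88  88
  88  89  88  89  89  88  88  89  89  89  87  89  88  87  88  90
  89  89  89  89  90  90 138 138 102  90  88  88  88  89  88  89
  91  90  89  89  90 146 232 190  94  89  88  89  89  89  89  88
  89  89  88  89 161 238 206 107  92  91  90  90  90  90  90  92
  89  89  90  91 111 121 119 200 186 114  90  90  91  90  90  90
  90  89  90  90 116 124 127 255 255 243 147  92  89  90  89  90
  91  90  91  90 120 131 254 255 255 255 254 180  96  91  90  89
  91  91  91  90 110 163 246 255 255 255 255 254 212 121  93  91
  97  91  90  91  90 115 126 210 251 254 254 254 253 238 151  93
 236 111  92  92  90  91 106 120 208 251 254 255 255 255 247 154
 255 254 163  95  91  91  76 104 123 166 240 253 254 253 253 251
 255 255 254 184 101  75  64  79 111 141 134 237 253 254 254 255
 255 255 255 255 235  96  67  67  80 112 147 136 209 251 254 254
 255 255 255 255 255 251 111  72  66  81 113 122 122 165 250 254
 255 255 255 255 255 255 254 166  86  68  94 119 126 126 180 252
 255 255 255 255 255 255 255 255 226  91  72 111 127 127 125 132
```

The catch has fallen: the pixels match the first frame exactly. I'll push 0.4 mm more for margin, settle the carrier, release with a small opening so the fingers stay clear of the catch arms, and rise.

Emit:
apply_moves:
  targets:
    - {"rotation":[0,0,0],"travel":[0.0004,0,0],"claw":0.01}
    - {"rotation":[0,0,0],"travel":[0.0004,0,0.0004],"claw":0.01}
    - {"rotation":[0,0,0],"travel":[0.0004,0,0.0006],"claw":0.012}
    - {"rotation":[0,0,0],"travel":[0.0004,0,0.0006],"claw":0.018}
    - {"rotation":[0,0,0],"travel":[0.0004,0,0.0006],"claw":0.025}
    - {"rotation":[0,0,0],"travel":[0.0004,0,0.0006],"claw":0.032}
    - {"rotation":[0,0,0],"travel":[0.0004,0,0.0006],"claw":0.032}
    - {"rotation":[0,0,0],"travel":[0.0004,0,0.0006],"claw":0.032}
  force: 40

```text
time_s: 18.7
eef_pos: [0.5802, 0.2413, 0.2169]
eef_rot: [[-0.091, 0.996, 0.0], [0.996, 0.091, 0.0], [0.0, 0.0, -1.0]]
force: [0.4, 0.0, 0.3]
opening: 0.0321
gripper_force: 0.0
```

```bash
python3 st.py
```

```text
dock x,y 28.915091722137294 -0.174291472894621 z 216.94817481265858 F along,lat,z -0.028770429566279482 -0.41716151945105134 0.32138284106654286 T [-0.0548 -0.0303 -0.0386] t 18.7 head 95.21426437363088
```

Emit:
apply_moves:
  targets:
    - {"rotation":[0,0,0],"travel":[0,0,-0.01],"claw":0.032}
    - {"rotation":[0,0,0],"travel":[0,0,-0.03],"claw":0.032}
    - {"rotation":[0,0,0],"travel":[0,0,-0.06],"claw":0.032}
    - {"rotation":[0,0,0],"travel":[-0.03,0,-0.11],"claw":0.032}
    - {"rotation":[0,0,0],"travel":[-0.07,0,-0.16],"claw":0.032}
    - {"rotation":[0,0,0],"travel":[-0.13,0,-0.19],"claw":0.032}
    - {"rotation":[0,0,0],"travel":[-0.19,0,-0.2],"claw":0.032}
    - {"rotation":[0,0,0],"travel":[-0.25,0,-0.2],"claw":0.032}
    - {"rotation":[0,0,0],"travel":[-0.25,0,-0.2],"claw":0.032}
    - {"rotation":[0,0,0],"travel":[-0.25,0,-0.2],"claw":0.032}

```text
time_s: 19.95
eef_pos: [0.6027, -0.0076, 0.418]
eef_rot: [[-0.09, 0.996, 0.001], [0.996, 0.09, 0.0], [0.0, 0.001, -1.0]]
force: [-0.4, -0.1, -0.2]
opening: 0.0316
gripper_force: 0.0
```

```bash
python3 st.py; python3 tab.py | sed -n '/now/,$p' | sed -n '5,11p'; python3 -c "
import cv2;s=cv2.imread('pics/cur.png');cv2.imwrite('pics/v5.png',cv2.resize(s[210:360,310:470],None,fx=4,fy=4,interpolation=2))"
```

```text
dock x,y -221.02705502729722 -0.08027558442896066 z 417.9722144278841 F along,lat,z -0.0473134052302447 0.40358775495649246 -0.19259684505044108 T [ 0.0077 -0.0134  0.0136] t 19.95 head 95.18429690836638
  87  89  73  65  66  67  67  68  67  70  70  70  70  72  72  72
  75  81  75  66  67  67  69  68  68  69  72  70  72  71  72  72
  63  66  66  66  66  66 115 113  79  69  72  72  72  73  73  75
  63  66  67  67  68 123 229 188  76  71  73  72  73  74  73  75
  64  66  66  66 139 236 207  98  72  71  71  71  72  74  74  74
  66  68  66  66  97 118 122 171 153  91  72  73  73  75  73  75
  66  66  66  67 113 127 129 254 255 245 128  75  74  74  76  75
```

View pics/v5.png

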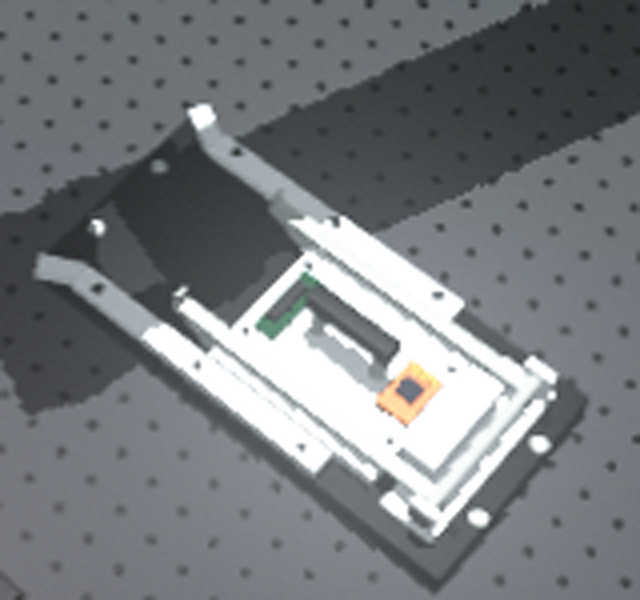

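The carrier lies flat in the channel with its chip end (410,390) inwards. The catch tab is back at its lowered position (185,292), and the gripper is clear.

```bash
python3 -c "from rig import workorder; print(workorder.sign_off())"
```

```text
the job is handed in; nothing more can be done
None
```

The chip carrier is latched home in the dock behind the lowered catch, the gripper is clear, and the job is handed in (about 20 s of the 69 s used; no verdict was returned).

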